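# Close the jar with its stopper and lift off the dust cover

### The arm

A 7-joint arm with a two-finger parallel gripper is mounted at the origin on a cart in front of the work surface, level with it; the furniture and walls round the work are solid. World frame = base frame: x ahead of the robot, y to its left, z up, the work surface at z = 0. Lengths are in m, angles in rad, forces in N, time in s.
With the tool pointing down it reaches from about 0.4 to 0.85 m from the base axis. Payload 10.4 kg.
Tool frame: the origin (TCP) lies between the finger pads; the fingertips stand manip.tcp_to_tips ahead of it and the grasp point (between the pads) lies 2 mm behind it (manip.tcp_to_tips is the distance from the TCP to the fingertips, in m); y points along the fingers, z is the direction in which the jaws open and shut, and the axes are right-handed (so a half turn about y gives the same grasp; the last joint's range is limited). The gripper opens to 85 mm and grips with 20 to 120 N. Pads are 22 mm wide; open, the fingers measure 114 mm over their backs; the gripper's body (76 mm by 85 mm) begins 54 mm behind the grasp point. The pads swing forward as they close: fully open they stand 13 mm farther back than shut.
Start: joints at [-1.365, 0.332, -0.065, 1.46, 0.022, 1.35, -0.088], TCP at [0.142, 0.609, 0.248] pointing down, gripper open.
Joint ranges: [-2.6, 2.6], [-0.5, 2.12], [-1.47, 1.34], [0.16, 2.42], [-1.27, 4.41], [0.06, 2.06], [-2.6, 2.6]. Speed limits (rad/s): [2.22, 2.22, 2.79, 2.79, 3.14, 3.14, 3.14].

### API

Orientations are given as a unit quaternion [x, y, z, w].
In Python, from workcell import manip gives the robot as it stands. The module is installed in compiled form; this text tells all that it offers.
- The arm moves only by the tool move_arm, never from a script. Its argument "increments" is a list of rows, each an object with "offset": the shift along the tool's x, y, z in m, a list of three; "yaw": the turn about the tool's y in degrees; "jaw": the closure in counts, from 0 (fully open) to 255 (shut). In form: [{"offset": [tx, ty, tz], "yaw": yaw, "jaw": jaw}, ...]. A call has 1 to 10 rows; each row is the pose to reach, as a shift and turn from the pose measured when the call began, along the tool's axes at that moment; what a row does not reach only later rows make up. A row lasts 1/12 s, in which the tool goes at most 41.7 mm and 7.16 degrees, less where a joint would pass 70% of its speed; a pose out of reach is approached as far as the arm can. A call with a gripper value outside its range is refused whole. The fingers move at their own pace and stop on an object; "squeeze" is the grip in N (left out, the last holds). Time passes only in rows, so rows that repeat a pose let the fingers close. It gives the time, the measured TCP pose, the force and the opening at its end, in the units of the state.
- manip.get_obs(): the state, without advancing time (a new reading comes with each control period).
- manip.camera(name): name is "scene" or "side" or "wrist"; returns a dict with "pixels" (400x640x3 uint8, red, green, blue), "depth" (400x640 float32, m along the optical axis (not along the pixel's ray), 0 where there is no reading), "intrinsics" (3x3 intrinsics, pixels), "D" ([k1, k2, p1, p2, k3] as OpenCV has them; the pictures are not rectified), "R" (3x3) and "t" (3): a world point X has camera coordinates R X + t; the wrist camera has in their place "mount" (4x4, takes a point from camera to tool coordinates, whose origin is the TCP and whose axes are the tool frame's). Camera axes: x right, y down, z forward; pixel columns grow to the right and rows downward; lengths in m; the calibration is good to about 2 mm. A picture is of the moment at which its call begins: read the wrist's pose just before it.
- manip.hand_in(): hands the job in, once; it reports no verdict.
Trained networks look in a picture, given as the dict that the camera call returned (one of the last four; its "shot" number tells which), for a name from the list of things; names that differ only in an ending like _2 or _b are one class to them, and where a whole thing is asked for, a point or a joint stands for the part that bears it (a point fixed in the world has none). Each returns a list of dicts, best first, with "confidence" (0 to 1); they miss things now and then, are a little off and sometimes report something else, mostly with a low value. They report only what shows in the picture. A call takes as long as a camera call. They do not tell look-alikes from the thing itself.
- manip.recognise(picture, query): "bbox" ([left, top, right, bottom] in pixels, round what is visible of it).
- manip.spot_point(picture, query): "centre" ([column, row] in pixels: a listed point, or the origin of a listed thing).
The state is a dict: "clock": time; "joint_pos": joint angles; "joint_velocities": joint speeds; "tau": joint torques, N m; "position": TCP position; "ee_rot": TCP orientation; "ft_force": force on the tool from outside, world axes, zero at the start; "torque": the same for the moment, N m; "grip_width": opening from 0.0 (shut) to 1.0 (fully open).
Only numpy, scipy, OpenCV 4.12 (cv2) and the standard library are available. Lean on these libraries where they do the work, as an engineer would, in place of code of your own. Each camera call takes 0.05 s, during which the arm holds its last target. There are 200 camera calls.

### The job

The wide open jar needs closing: pick up its nested pair of lids together (the wooden knob carries both), lower them onto the jar without dropping them until the inner wooden lid sits fully home in the mouth, and let go. Then lift off the metal outer lid alone (its collar is the handle), leaving the inner lid seated in the jar, and finish while still holding the outer lid still and level in the gripper, about 10 cm above where it sat, because it is to be washed next. Keep the jar standing where it is and leave the other jars and the paint tube alone.

Things in the scene. Friction and masses are not known exactly. Their poses are not given: they have to be found in the camera images.
- jar_mouth (a point): The jar to close: a round brown glass jar, the widest jar here, 90 mm across at the belly and 98 mm high, open at the top, 0.7 kg, standing loose on the table. This point is the centre of its mouth at the rim's top (98 mm above the table); z is up along the jar. The mouth is 66 mm wide inside, the rim about 74 mm outside. It stands either left or right of the narrow open jar.
- wide_jar: The same wide jar; origin at the centre of its underside.
- knob (a point): Centre of the bare upper part of the inner lid's knob, where it stands out of the outer lid's collar; z is the knob's axis, up. The knob is a plain upright wooden rod 16 mm in diameter; its bare part runs from 12 mm below this point (top of the collar) to 12 mm above it (tip). Below, it runs down through the collar to the inner lid's flange. Gripping the knob lifts both lids together, as the outer lid rests on the inner one.
- inner_lid: Inner lid (about 130 g): a light wooden stopper, origin at the centre of the underside of its plug. Plug 59 mm in diameter, 14 mm deep, bevelled at the foot; above it a flange 84 mm in diameter, 5 mm thick, that comes to rest on the jar's rim; from it rises the knob, its point 'knob' 61 mm above this origin. Fully home, 'knob' is 47 mm above 'jar_mouth'. At the start it stands on its plug on the table, to the right of the jars, with the outer lid on it.
- collar (a point): Centre (half-way up) of the outer lid's collar, a round metal tube 40 mm in outer diameter, 26 mm high, bore 24 mm, which surrounds the lower part of the knob; z is its axis, up. The flat top plate of the outer lid lies 13 mm below this point, the collar's top edge 13 mm above. With the lids nested it lies 25 mm below 'knob'; the knob's tip then stands 37 mm above this point, so the outer lid must go up 63 mm to clear it.
- outer_lid: Outer lid (about 100 g): a plain dark metal dust cover 97 mm in diameter, with a skirt 8 mm deep that hangs loosely (3 mm play) round the inner lid's flange; origin at the centre of its lower edge, 25 mm below the point 'collar'. It lies loose on the inner lid.
- narrow_jar: Bystander: an open clear glass jar, narrower, 72 mm across and 82 mm high; origin at the centre of its underside. The lids do not fit it.
- closed_jar: Bystander: a small closed jar with a screw cap, 56 mm across, 75 mm high, behind the work; origin at the centre of its underside.
- near_tube: Bystander: a rigid used paint tube 112 mm long, 40 mm wide, 26 mm high, lying on the table nearer the robot than the jars; origin at the middle of its underside, y along its length.
Not all that is in view belongs to the job. What is shaped like the outer_lid but blue or pink is not meant.

How it is judged:
On the way, in this order (a step that is already met when the one before it is completed fails the run):
1. the nested lids rest on the wide jar, inner lid fully home, both let go (horizontal distance between knob and jar_mouth below 0.008 m and z of knob in the frame of jar_mouth between 0.042 and 0.0505 m and angle between knob's own z axis and vertical below 0.09 rad and z of collar in the frame of knob below -0.02 m and contact force between the fingers and inner_lid below 0.05 N and contact force between the fingers and outer_lid below 0.05 N), for 0.2 s.
2. the outer lid is lifted 2 cm alone, the inner lid still home (horizontal distance between knob and jar_mouth below 0.008 m and z of knob in the frame of jar_mouth between 0.042 and 0.0505 m and angle between knob's own z axis and vertical below 0.09 rad and z of collar in the frame of knob above -0.005 m and contact force between the fingers and outer_lid above 0.5 N), for 0.1 s.
At the end, for the whole second after the job is handed in: Inner lid fully home in the wide jar (8 mm off axis, 3.5 mm high, 5 degrees tilt at most), untouched by the robot; outer lid held still in the fingers at least 7 cm above its nested place, within 14 degrees of level, touching neither inner lid nor jar; jar upright, within 4 cm of its start (horizontal distance between knob and jar_mouth below 0.008 m and z of knob in the frame of jar_mouth between 0.042 and 0.0505 m and angle between knob's own z axis and vertical below 0.09 rad and z of collar in the frame of knob above 0.045 m and angle between collar's own z axis and vertical below 0.25 rad and linear speed of outer_lid below 0.03 m/s and linear speed of inner_lid below 0.02 m/s and contact force between the fingers and outer_lid above 0.5 N and contact force between each of outer_lid, the arm, the fingers and inner_lid below 0.05 N and contact force between outer_lid and wide_jar below 0.05 N and angle between wide_jar's own z axis and vertical below 0.06 rad and distance of wide_jar from where it was at the start of the episode below 0.04 m); the arm keeps its last pose, push and grip.
It fails at once if the outer lid is taken off the inner lid while the inner lid is not home in the jar (z of collar in the frame of knob above -0.005 m and not (horizontal distance between knob and jar_mouth below 0.01 m and z of knob in the frame of jar_mouth below 0.054 m and angle between knob's own z axis and vertical below 0.13 rad)).
It fails at once if the lids are dropped onto the jar (falling faster than 0.4 m/s) (horizontal distance between knob and jar_mouth below 0.06 m and contact force between the fingers and inner_lid below 0.05 N and linear speed of inner_lid above 0.4 m/s).
It fails at once if the wide jar is shoved more than 4 cm or tipped (distance of wide_jar from where it was at the start of the episode above 0.04 m or angle between wide_jar's own z axis and vertical above 0.2 rad).
It fails at once if a bystander jar or the paint tube is shoved more than 2 cm (distance of any of narrow_jar, closed_jar, near_tube from where it was at the start of the episode above 0.02 m).
It fails at once if another jar is tipped (angle between any of narrow_jar, closed_jar's own z axis and vertical above 0.3 rad).
It also fails if it takes over 67 s, if anything falls off the work surface, if the arm or the gripper's body presses on something with over 40 N, if the wrist force passes 120 N, or if a joint passes its speed limit or range.

## Working session

There is one attempt and no reset: what is moved stays moved. The work goes in short steps, Python scripts to look and compute and a tool call to move; the robot and the scene stay as the last step left them, time stands still between calls to the robot, and variables do not carry over. Pictures are saved under pics/ and viewed, about 8 in all and at most 12, crops included, and the job is handed in when it is done.

Besides the shell and the picture viewer there is one more tool, called after "Call:" in YAML: its name, and indented under it one key for each argument. move_arm: Moves the arm, as the interface text tells. Its arguments: {"type":"object","properties":{"increments":{"type":"array","items":{"type":"object","properties":{"offset":{"type":"array","items":{"type":"number"}},"yaw":{"type":"number"},"jaw":{"type":"number"}}}},"squeeze":{"type":"number"}},"required":["increments"]}

```bash
mkdir -p pics; cat > h.py <<'E'
import numpy as np, cv2
from workcell import manip
from scipy.spatial.transform import Rotation as Rot
def shot(name):
    o=manip.get_obs(); c=manip.camera(name)
    if 'mount' in c:
        T=np.eye(4);T[:3,:3]=Rot.from_quat(o['ee_rot']).as_matrix();T[:3,3]=o['position']
        c['W']=T@np.array(c['mount'])
    else:
        T=np.eye(4);T[:3,:3]=c['R'];T[:3,3]=c['t'];c['W']=np.linalg.inv(T)
    return c
def ray(c,uv):
    p=cv2.undistortPoints(np.array([[uv]],float),np.array(c['intrinsics']),np.array(c['D']))[0,0]
    return c['W'][:3,3],c['W'][:3,:3]@np.array([p[0],p[1],1.])
def atz(c,uv,z):
    o,d=ray(c,uv); return o+d*(z-o[2])/d[2]
def dep(c,uv):
    u,v=map(int,uv); o,d=ray(c,uv); return o+d*c['depth'][v,u]
def save(c,n,crop=None,s=1):
    im=cv2.cvtColor(c['pixels'],cv2.COLOR_RGB2BGR)
    if crop: l,t,r,b=crop; im=im[t:b,l:r]
    cv2.imwrite('pics/'+n,cv2.resize(im,None,fx=s,fy=s))
def cloud(c):
    v,u=np.mgrid[0:400,0:640]; p=cv2.undistortPoints(np.stack([u,v],-1).reshape(-1,1,2).astype(float),np.array(c['intrinsics']),np.array(c['D'])).reshape(400,640,2)
    d=c['depth'][...,None]; P=np.concatenate([p*d,d],-1)@c['W'][:3,:3].T+c['W'][:3,3]
    P[c['depth']==0]=np.nan; return P
E
python3 - <<'E'
from h import *
np.set_printoptions(precision=4,suppress=True)
o=manip.get_obs();print(o,manip.tcp_to_tips)
Z=dict(jar_mouth=.098,wide_jar=0,knob=.061,inner_lid=0,collar=.036,narrow_jar=0,closed_jar=0,near_tube=0)
for n in ('scene','side'):
    c=shot(n);save(c,n+'0.png');print(n,c['W'][:3,3])
    for q,z in Z.items():
        for r in manip.spot_point(c,q)[:3]: print(q,np.round(r['centre'],1),round(r['confidence'],2),atz(c,r['centre'],z))
E
```

```text
{'clock': 0.0, 'joint_pos': array([-1.3646,  0.3329, -0.0647,  1.4609,  0.0216,  1.3499, -0.0885]), 'joint_velocities': array([ 0.0015,  0.0002, -0.0011,  0.0007,  0.0013, -0.0002,  0.0011]), 'tau': array([ -0.0001, -62.5463,   0.0491, -39.1613,   0.0162,   0.0102,
         0.    ]), 'position': array([0.1417, 0.6084, 0.2475]), 'ee_rot': array([ 0.703 , -0.0807,  0.0807, -0.702 ]), 'ft_force': array([ 0.4561,  0.42  , -0.3317]), 'torque': array([ 0.0057, -0.0069,  0.0124]), 'grip_width': 1.0000480194548855} 0.017
scene [-0.1796  1.0146  0.633 ]
jar_mouth [228.8 240.9] 0.74 [0.5678 0.2376 0.098 ]
wide_jar [233.  277.1] 0.77 [0.5607 0.241  0.    ]
knob [356.4 198. ] 0.63 [ 0.4768 -0.2552  0.061 ]
collar [403.7 217.4] 0.86 [ 0.3113 -0.246   0.036 ]
collar [359.2 208.8] 0.85 [ 0.4554 -0.2348  0.036 ]
collar [343.2 193.8] 0.77 [ 0.5614 -0.3213  0.036 ]
narrow_jar [355.8 214.3] 0.65 [ 0.482  -0.2642 -0.    ]
near_tube [358.5 248.1] 0.6 [ 0.3656 -0.0613  0.    ]
side [-0.0289 -0.8174  0.4632]
wide_jar [276.7 183.7] 0.89 [0.5618 0.232  0.    ]
knob [352.3 233.5] 0.67 [ 0.4695 -0.2306  0.061 ]
collar [353.1 245.5] 0.94 [ 0.4691 -0.235   0.036 ]
collar [300.9 281.7] 0.77 [ 0.3137 -0.282   0.036 ]
collar [439.8 261.2] 0.59 [ 0.5648 -0.374   0.036 ]
narrow_jar [307.5 197.6] 0.57 [0.5781 0.0921 0.    ]
closed_jar [420.1 230.7] 0.94 [ 0.6836 -0.2205  0.    ]
near_tube [266. 237.] 0.83 [ 0.3743 -0.0439  0.    ]
```

View pics/scene0.png

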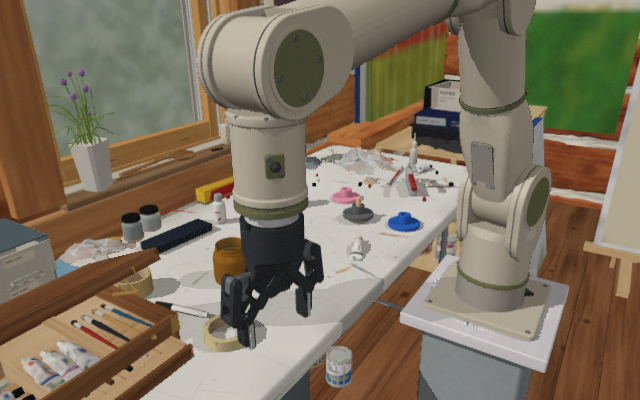

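View pics/side0.png

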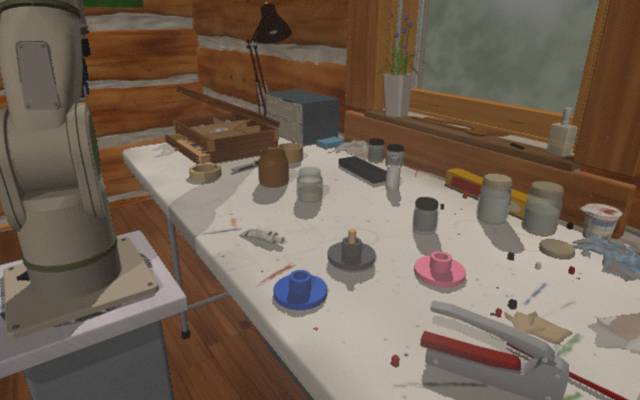

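Three candidates have the lid shape in the side view: blue at (300,290), dark grey with a wooden knob at (352,250), and pink at (440,265). The dark one fits because it is metal and has the wooden knob. The brown wide jar is at (274,168) and the narrow clear jar at (308,185). I'll confirm in a crop and work out the approach.

```bash
cat >> h.py <<'E'
np.set_printoptions(precision=4,suppress=True)
def to(target, ang=None):
    o=manip.get_obs(); R=Rot.from_quat(o['ee_rot']).as_matrix()
    print('t',round(o['clock'],2),'pos',o['position'],'grip',o['grip_width'],'F',o['ft_force'])
    print('axes x',R[:,0],'y',R[:,1],'z',R[:,2]); print('offset',R.T@(np.array(target)-o['position']))
E
python3 - <<'E'
from h import *
c=shot('side'); save(c,'crop1.png',(240,130,480,320),3)
P=cloud(c)
for nm,(l,t,r,b) in dict(lids=(325,228,380,272),jar=(255,145,292,190)).items():
    Q=P[t:b,l:r].reshape(-1,3); Q=Q[Q[:,2]>.012]; 
    print(nm,len(Q),Q.min(0),Q.max(0),'tops',np.median(Q[Q[:,2]>Q[:,2].max()-.012],0))
to([.53,.20,.27]); to([.46,-.235,.27])
E
```

```text
lids 1263 [ 0.4138 -0.2851  0.012 ] [ 0.5113 -0.1884  0.0738] tops [ 0.4601 -0.2396  0.0701]
jar 1231 [0.5121 0.1962 0.012 ] [0.746  0.5121 0.0976] tops [0.5573 0.2433 0.0916]
t 0.95 pos [0.1417 0.6087 0.2484] grip 1.0041770544116404 F [ 0.0014  0.8498 -0.0393]
axes x [ 0.9739 -0.2268 -0.    ] y [ 0.      0.0001 -1.    ] z [0.2268 0.9739 0.0001]
offset [ 0.4708 -0.0217 -0.31  ]
t 0.95 pos [0.1417 0.6087 0.2484] grip 1.0041770544116404 F [ 0.0014  0.8498 -0.0393]
axes x [ 0.9739 -0.2268 -0.    ] y [ 0.      0.0001 -1.    ] z [0.2268 0.9739 0.0001]
offset [ 0.5013 -0.0218 -0.7496]
```

View pics/crop1.png

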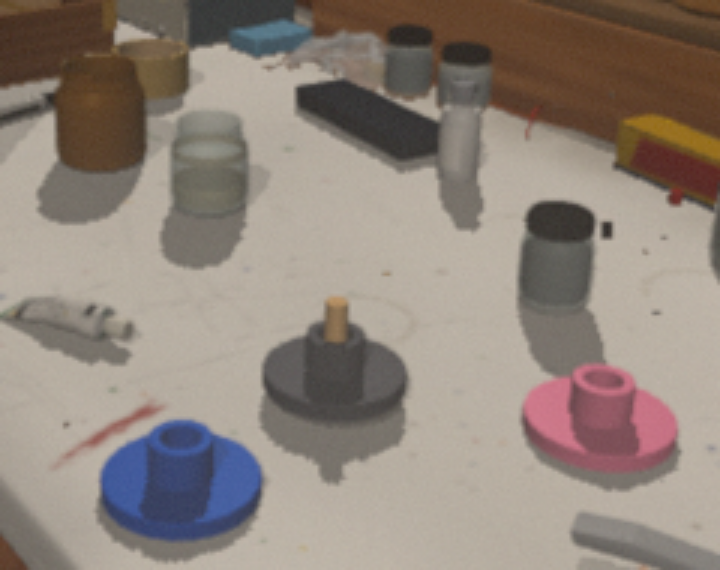

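The crop shows the dark lid with the wooden knob at crop (337,370), clearly distinct from the blue and pink look-alikes. I'll go there by way of the jar and look with the wrist camera on the way.

Call:
move_arm:
  increments:
    - {"offset": [0.47, -0.03, -0.31], "yaw": 0, "jaw": 0}
    - {"offset": [0.47, -0.03, -0.31], "yaw": 0, "jaw": 0}
    - {"offset": [0.47, -0.03, -0.31], "yaw": 0, "jaw": 0}
    - {"offset": [0.47, -0.03, -0.31], "yaw": 0, "jaw": 0}
    - {"offset": [0.47, -0.03, -0.31], "yaw": 0, "jaw": 0}
    - {"offset": [0.47, -0.03, -0.31], "yaw": 0, "jaw": 0}
    - {"offset": [0.47, -0.03, -0.31], "yaw": 0, "jaw": 0}
    - {"offset": [0.47, -0.03, -0.31], "yaw": 0, "jaw": 0}
    - {"offset": [0.47, -0.03, -0.31], "yaw": 0, "jaw": 0}
    - {"offset": [0.47, -0.03, -0.31], "yaw": 0, "jaw": 0}

```text
clock: 1.78
position: [0.4292, 0.3051, 0.271]
ee_rot: [-0.702, 0.081, -0.081, 0.703]
ft_force: [0.7, 0.6, -1.3]
grip_width: 1.002
```

```bash
python3 - <<'E'
from h import *
to([.50,.22,.28]); print(manip.get_obs()['joint_pos'])
c=shot('wrist');print(np.array(c['mount']));save(c,'w1.png')
for q,z in dict(jar_mouth=.098,wide_jar=0).items():
    for r in manip.spot_point(c,q)[:3]: print(q,r['centre'],r['confidence'],atz(c,r['centre'],z))
E
```

```text
t 1.78 pos [0.4292 0.3051 0.271 ] grip 1.0018415043115863 F [ 0.7354  0.6482 -1.3472]
axes x [ 0.974  -0.2267  0.0003] y [ 0.0005  0.0008 -1.    ] z [0.2267 0.974  0.0009]
offset [ 0.0883 -0.009  -0.0668]
[-0.9031  0.0967  0.2135  1.6987 -0.0213  1.3475  0.6563]
[[ 0.0011  0.9597  0.2811 -0.0713]
 [-0.0004 -0.2811  0.9597 -0.1254]
 [ 1.     -0.0012  0.0001 -0.0005]
 [ 0.      0.      0.      1.    ]]
jar_mouth [297.3, 304.3] 0.93 [0.5587 0.2451 0.098 ]
wide_jar [300.1, 264.8] 0.65 [0.5585 0.2416 0.    ]
```

```bash
cat >> h.py <<'E'
from scipy.optimize import least_squares
def circ(Q):
    f=lambda p:np.hypot(Q[:,0]-p[0],Q[:,1]-p[1])-p[2]
    return least_squares(f,[*Q[:,:2].mean(0),.035],loss='soft_l1',f_scale=.001).x
E
python3 - <<'E'
from h import *
c=shot('wrist');P=cloud(c).reshape(-1,3)
m=np.hypot(P[:,0]-.559,P[:,1]-.243)<.06
Q=P[m&(P[:,2]>.094)&(P[:,2]<.102)]; print(len(Q),circ(Q),Q.min(0),Q.max(0),(Q.min(0)+Q.max(0))/2)
to([.463,-.237,.25])
E
```

```text
458 [0.5573 0.2462 0.0355] [0.521  0.2086 0.094 ] [0.594  0.2828 0.0994] [0.5575 0.2457 0.0967]
t 1.98 pos [0.4287 0.306  0.2706] grip 1.0007477507529068 F [-0.9302  0.6315 -0.2274]
axes x [ 0.9733 -0.2294  0.    ] y [ 0.0001  0.0004 -1.    ] z [0.2294 0.9733 0.0004]
offset [ 0.158   0.0204 -0.5207]
```

Call:
move_arm:
  increments:
    - {"offset": [0.155, 0.02, -0.52], "yaw": 0, "jaw": 0}
    - {"offset": [0.155, 0.02, -0.52], "yaw": 0, "jaw": 0}
    - {"offset": [0.155, 0.02, -0.52], "yaw": 0, "jaw": 0}
    - {"offset": [0.155, 0.02, -0.52], "yaw": 0, "jaw": 0}
    - {"offset": [0.155, 0.02, -0.52], "yaw": 0, "jaw": 0}
    - {"offset": [0.155, 0.02, -0.52], "yaw": 0, "jaw": 0}
    - {"offset": [0.155, 0.02, -0.52], "yaw": 0, "jaw": 0}
    - {"offset": [0.155, 0.02, -0.52], "yaw": 0, "jaw": 0}
    - {"offset": [0.155, 0.02, -0.52], "yaw": 0, "jaw": 0}
    - {"offset": [0.155, 0.02, -0.52], "yaw": 0, "jaw": 0}

```text
clock: 2.82
position: [0.4527, -0.1092, 0.2553]
ee_rot: [-0.702, 0.08, -0.081, 0.703]
ft_force: [1.9, 0.8, -0.0]
grip_width: 1.004
```

```bash
python3 - <<'E'
from h import *
to([.463,-.237,.23])
E
```

```text
t 2.82 pos [ 0.4527 -0.1092  0.2553] grip 1.0037884396184684 F [ 1.8605  0.8496 -0.0228]
axes x [ 0.974  -0.2267  0.0009] y [ 0.0012  0.0011 -1.    ] z [0.2266 0.974  0.0013]
offset [ 0.039   0.0252 -0.1222]
```

Call:
move_arm:
  increments:
    - {"offset": [0.039, 0.045, -0.122], "yaw": 0, "jaw": 0}
    - {"offset": [0.039, 0.045, -0.122], "yaw": 0, "jaw": 0}
    - {"offset": [0.039, 0.045, -0.122], "yaw": 0, "jaw": 0}
    - {"offset": [0.039, 0.045, -0.122], "yaw": 0, "jaw": 0}
    - {"offset": [0.039, 0.045, -0.122], "yaw": 0, "jaw": 0}
    - {"offset": [0.039, 0.045, -0.122], "yaw": 0, "jaw": 0}

```text
clock: 3.32
position: [0.4634, -0.2357, 0.2098]
ee_rot: [-0.702, 0.081, -0.08, 0.703]
ft_force: [-0.6, 0.7, 1.0]
grip_width: 1.001
```

```bash
python3 - <<'E'
from h import *
c=shot('wrist');save(c,'w2.png');A=cloud(c);P=A.reshape(-1,3)
for q,z in dict(knob=.061,collar=.036).items():
    for r in manip.spot_point(c,q)[:2]: print(q,r['centre'],r['confidence'],atz(c,r['centre'],z))
m=np.hypot(P[:,0]-.463,P[:,1]+.237)<.06
for lo,hi in ((.018,.028),(.044,.053),(.068,.078)):
    Q=P[m&(P[:,2]>lo)&(P[:,2]<hi)]; print(lo,len(Q),np.median(Q,0),(Q.min(0)+Q.max(0))/2,np.ptp(Q,0))
to([.463,-.237,.068])
E
```

```text
knob [320.7, 195.0] 0.67 [ 0.4636 -0.2369  0.061 ]
collar [321.5, 188.8] 0.96 [ 0.4636 -0.2361  0.036 ]
collar [256.6, 51.1] 0.78 [ 0.3223 -0.2649  0.036 ]
0.018 4829 [ 0.456  -0.2348  0.0228] [ 0.462  -0.2366  0.0231] [0.0963 0.0958 0.0096]
0.044 768 [ 0.4589 -0.2356  0.0486] [ 0.462  -0.2366  0.0486] [0.039  0.0391 0.0089]
0.068 223 [ 0.4614 -0.2364  0.0725] [ 0.462  -0.2366  0.0712] [0.015  0.015  0.0064]
t 3.47 pos [ 0.4639 -0.2348  0.2105] grip 1.0001507249680048 F [-0.0081  0.8187 -0.8926]
axes x [ 0.9747 -0.2236  0.0014] y [ 0.0018  0.0019 -1.    ] z [0.2236 0.9747 0.0023]
offset [-0.0006  0.1425 -0.0027]
```

View pics/w2.png

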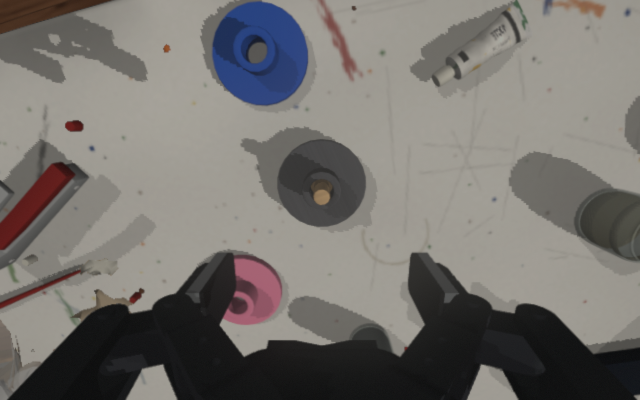

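The picture shows the dark lid pair at (321,185) with its knob at (321,195), and the blue and pink lids are clear of the fingers. The depth extents (97, 39 and 15 mm) match the described sizes. I'll descend onto the knob.

Call:
move_arm:
  increments:
    - {"offset": [-0.0015, 0.04, -0.002], "yaw": 0, "jaw": 0}
    - {"offset": [-0.0015, 0.08, -0.002], "yaw": 0, "jaw": 0}
    - {"offset": [-0.0015, 0.11, -0.002], "yaw": 0, "jaw": 0}
    - {"offset": [-0.0015, 0.13, -0.002], "yaw": 0, "jaw": 0}
    - {"offset": [-0.0015, 0.14, -0.002], "yaw": 0, "jaw": 0}
    - {"offset": [-0.0015, 0.14, -0.002], "yaw": 0, "jaw": 0}
    - {"offset": [-0.0015, 0.14, -0.002], "yaw": 0, "jaw": 0}
  squeeze: 50

```text
clock: 4.05
position: [0.4629, -0.2357, 0.0714]
ee_rot: [-0.702, 0.078, -0.08, 0.703]
ft_force: [0.4, -0.1, 0.6]
grip_width: 1.0
```

```bash
python3 - <<'E'
from h import *
to([.462,-.2366,.070])
E
```

```text
t 4.05 pos [ 0.4629 -0.2357  0.0714] grip 0.9995911085317593 F [ 0.4051 -0.1331  0.5647]
axes x [ 0.9749 -0.2226  0.002 ] y [ 0.0025  0.002  -1.    ] z [0.2226 0.9749 0.0025]
offset [-0.0007  0.0014 -0.0011]
```

Call:
move_arm:
  increments:
    - {"offset": [-0.001, 0.001, -0.001], "yaw": 0, "jaw": 120}
    - {"offset": [-0.001, 0.001, -0.001], "yaw": 0, "jaw": 180}
    - {"offset": [-0.001, 0.001, -0.001], "yaw": 0, "jaw": 255}
    - {"offset": [-0.001, 0.001, -0.001], "yaw": 0, "jaw": 255}
    - {"offset": [-0.001, 0.001, -0.001], "yaw": 0, "jaw": 255}
    - {"offset": [-0.001, 0.001, -0.001], "yaw": 0, "jaw": 255}
    - {"offset": [-0.001, 0.001, -0.001], "yaw": 0, "jaw": 255}
    - {"offset": [-0.001, 0.001, -0.001], "yaw": 0, "jaw": 255}
  squeeze: 50

```text
clock: 4.72
position: [0.4621, -0.2363, 0.0708]
ee_rot: [-0.702, 0.078, -0.08, 0.704]
ft_force: [-1.6, 2.5, 6.0]
grip_width: 0.161
```

```bash
python3 - <<'E'
from h import *
to([.462,-.2366,.070])
E
```

```text
t 4.72 pos [ 0.4621 -0.2363  0.0708] grip 0.16073258293757786 F [-1.594   2.5284  5.9838]
axes x [ 0.9749 -0.2224  0.0025] y [ 0.0031  0.0023 -1.    ] z [0.2224 0.9749 0.0029]
offset [-0.      0.0008 -0.0003]
```

Call:
move_arm:
  increments:
    - {"offset": [0, -0.01, 0], "yaw": 0, "jaw": 255}
    - {"offset": [0, -0.03, 0], "yaw": 0, "jaw": 255}
    - {"offset": [0, -0.05, 0], "yaw": 0, "jaw": 255}
    - {"offset": [0, -0.07, 0], "yaw": 0, "jaw": 255}
    - {"offset": [0, -0.09, 0], "yaw": 0, "jaw": 255}
    - {"offset": [0, -0.11, 0], "yaw": 0, "jaw": 255}
    - {"offset": [0, -0.13, 0], "yaw": 0, "jaw": 255}
    - {"offset": [0, -0.14, 0], "yaw": 0, "jaw": 255}
    - {"offset": [0, -0.14, 0], "yaw": 0, "jaw": 255}

```text
clock: 5.47
position: [0.4624, -0.2372, 0.2128]
ee_rot: [-0.702, 0.077, -0.081, 0.704]
ft_force: [0.5, -0.0, -3.3]
grip_width: 0.161
```

```bash
python3 - <<'E'
from h import *
to([.5575,.246,.215])
c=shot('side');save(c,'s2.png',(240,100,480,300),3)
E
```

```text
t 5.47 pos [ 0.4624 -0.2372  0.2128] grip 0.16124610841332548 F [ 0.5015 -0.0434 -3.2641]
axes x [ 0.9749 -0.2227  0.0059] y [ 0.0064  0.0019 -1.    ] z [0.2227 0.9749 0.0033]
offset [-0.0149 -0.0007  0.4922]
```

View pics/s2.png

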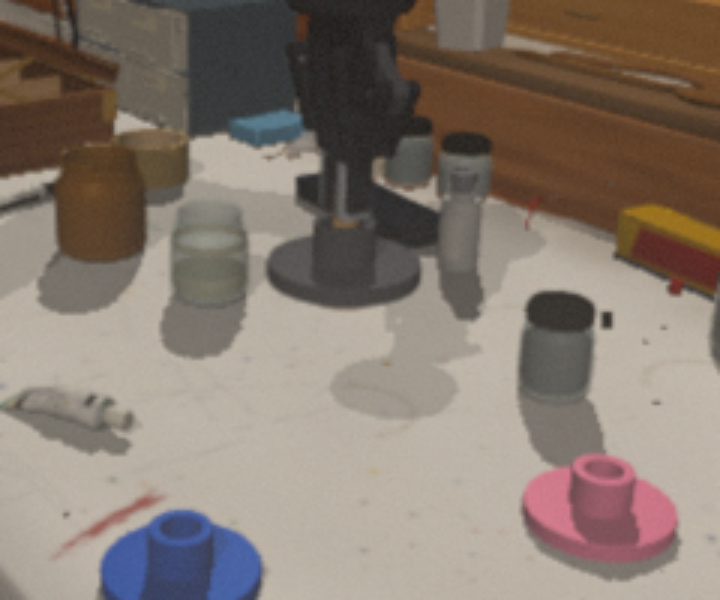

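The lids hang level from the gripper, lifted clear (crop (343,270)). I'll carry them towards the jar.

Call:
move_arm:
  increments:
    - {"offset": [0, -0.01, 0.01], "yaw": 0, "jaw": 255}
    - {"offset": [-0.001, -0.015, 0.03], "yaw": 0, "jaw": 255}
    - {"offset": [-0.002, -0.015, 0.06], "yaw": 0, "jaw": 255}
    - {"offset": [-0.003, -0.015, 0.095], "yaw": 0, "jaw": 255}
    - {"offset": [-0.004, -0.015, 0.13], "yaw": 0, "jaw": 255}
    - {"offset": [-0.005, -0.015, 0.165], "yaw": 0, "jaw": 255}
    - {"offset": [-0.006, -0.015, 0.2], "yaw": 0, "jaw": 255}
    - {"offset": [-0.007, -0.015, 0.23], "yaw": 0, "jaw": 255}
    - {"offset": [-0.008, -0.015, 0.25], "yaw": 0, "jaw": 255}
    - {"offset": [-0.008, -0.015, 0.26], "yaw": 0, "jaw": 255}

```text
clock: 6.35
position: [0.5112, 0.022, 0.2252]
ee_rot: [-0.702, 0.077, -0.078, 0.704]
ft_force: [0.3, 0.3, -1.9]
grip_width: 0.163
```

Call:
move_arm:
  increments:
    - {"offset": [0, 0, 0.015], "yaw": 0, "jaw": 255}
    - {"offset": [-0.001, 0, 0.035], "yaw": 0, "jaw": 255}
    - {"offset": [-0.002, 0, 0.06], "yaw": 0, "jaw": 255}
    - {"offset": [-0.003, 0, 0.09], "yaw": 0, "jaw": 255}
    - {"offset": [-0.004, 0, 0.12], "yaw": 0, "jaw": 255}
    - {"offset": [-0.005, 0, 0.15], "yaw": 0, "jaw": 255}
    - {"offset": [-0.006, 0, 0.18], "yaw": 0, "jaw": 255}
    - {"offset": [-0.007, 0, 0.2], "yaw": 0, "jaw": 255}
    - {"offset": [-0.007, 0, 0.21], "yaw": 0, "jaw": 255}
    - {"offset": [-0.007, 0, 0.21], "yaw": 0, "jaw": 255}

```text
clock: 7.18
position: [0.5499, 0.2302, 0.2245]
ee_rot: [-0.702, 0.077, -0.077, 0.703]
ft_force: [-0.2, -0.6, -2.4]
grip_width: 0.162
```

```bash
python3 - <<'E'
from h import *
to([.5575,.246,.185])
c=shot('wrist');A=cloud(c);P=A.reshape(-1,3);save(c,'w3.png')
m=np.hypot(P[:,0]-.5575,P[:,1]-.246)<.06
Q=P[m&(P[:,2]>.05)&(P[:,2]<.105)]; print('jar visible',len(Q))
for z in np.arange(.1,.24,.01):
    Q=P[m&(P[:,2]>z)&(P[:,2]<z+.01)]
    if len(Q)>50: print(round(z,2),len(Q),(Q.min(0)+Q.max(0))/2,np.ptp(Q,0))
E
```

```text
t 7.18 pos [0.5499 0.2302 0.2245] grip 0.16207451883721946 F [-0.1919 -0.6331 -2.3723]
axes x [ 0.9764 -0.216   0.0002] y [ 0.0005  0.0013 -1.    ] z [0.216  0.9764 0.0013]
offset [0.004  0.0395 0.017 ]
jar visible 615
0.16 66 [0.5101 0.2444 0.1674] [0.0171 0.0429 0.005 ]
0.17 9785 [0.5503 0.2318 0.175 ] [0.0973 0.0915 0.0099]
0.18 312 [0.5396 0.2306 0.185 ] [0.019 0.036 0.01 ]
0.19 504 [0.5394 0.2305 0.195 ] [0.0186 0.0363 0.01  ]
0.2 1243 [0.5413 0.2299 0.205 ] [0.0226 0.0376 0.01  ]
0.21 611 [0.5489 0.231  0.215 ] [0.026  0.0401 0.01  ]
0.22 1454 [0.549  0.2309 0.225 ] [0.0261 0.0404 0.01  ]
0.23 690 [0.5491 0.2309 0.235 ] [0.0262 0.0404 0.01  ]
```

View pics/w3.png

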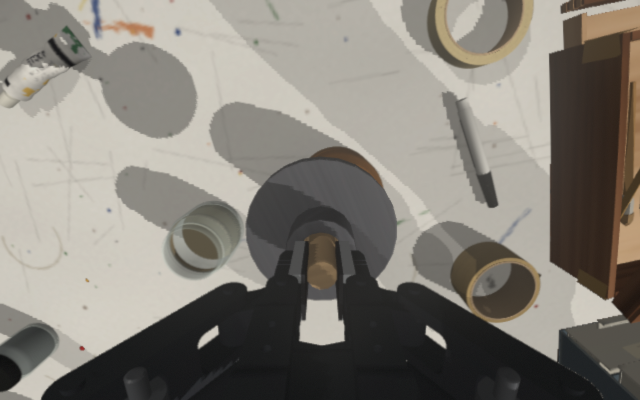

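The picture shows the lid pair at (322,220) with the jar's belly peeking out behind at (345,165), matching the measured 17 mm still to go. The narrow jar at (205,238) is clear. I'll align and lower.

Call:
move_arm:
  increments:
    - {"offset": [0.002, 0, 0.008], "yaw": 0, "jaw": 255}
    - {"offset": [0.004, 0, 0.017], "yaw": 0, "jaw": 255}
    - {"offset": [0.004, 0.012, 0.017], "yaw": 0, "jaw": 255}
    - {"offset": [0.004, 0.025, 0.017], "yaw": 0, "jaw": 255}
    - {"offset": [0.004, 0.035, 0.017], "yaw": 0, "jaw": 255}
    - {"offset": [0.004, 0.04, 0.017], "yaw": 0, "jaw": 255}
    - {"offset": [0.004, 0.04, 0.017], "yaw": 0, "jaw": 255}

```text
clock: 7.82
position: [0.5569, 0.2428, 0.1828]
ee_rot: [0.703, -0.078, 0.077, -0.702]
ft_force: [0.3, 0.1, -3.0]
grip_width: 0.163
```

```bash
python3 - <<'E'
from h import *
to([.5575,.246,.155])
E
```

```text
t 7.82 pos [0.5569 0.2428 0.1828] grip 0.16293164268917398 F [ 0.3037  0.0818 -3.0009]
axes x [ 0.9758 -0.2187 -0.0016] y [-0.0019 -0.0011 -1.    ] z [ 0.2187  0.9758 -0.0015]
offset [-0.0001  0.0278  0.0033]
```

Call:
move_arm:
  increments:
    - {"offset": [0, 0, 0.003], "yaw": 0, "jaw": 255}
    - {"offset": [0, 0.004, 0.003], "yaw": 0, "jaw": 255}
    - {"offset": [0, 0.009, 0.003], "yaw": 0, "jaw": 255}
    - {"offset": [0, 0.013, 0.003], "yaw": 0, "jaw": 255}
    - {"offset": [0, 0.017, 0.003], "yaw": 0, "jaw": 255}
    - {"offset": [0, 0.02, 0.003], "yaw": 0, "jaw": 255}
    - {"offset": [0, 0.02, 0.003], "yaw": 0, "jaw": 255}

```text
clock: 8.4
position: [0.5572, 0.2456, 0.1619]
ee_rot: [0.704, -0.079, 0.077, -0.702]
ft_force: [-0.4, 0.5, -2.6]
grip_width: 0.162
```

```bash
python3 - <<'E'
from h import *
to([.5575,.246,.155])
E
```

```text
t 8.4 pos [0.5572 0.2456 0.1619] grip 0.1619326068743697 F [-0.4077  0.5351 -2.5713]
axes x [ 0.9758 -0.2187 -0.0024] y [-0.0028 -0.0018 -1.    ] z [ 0.2187  0.9758 -0.0023]
offset [0.0002 0.0069 0.0005]
```

The plug is in the mouth with no contact force. Going down the rest of the way gently.

Call:
move_arm:
  increments:
    - {"offset": [0, 0.002, 0], "yaw": 0, "jaw": 255}
    - {"offset": [0, 0.004, 0], "yaw": 0, "jaw": 255}
    - {"offset": [0, 0.006, 0], "yaw": 0, "jaw": 255}
    - {"offset": [0, 0.007, 0], "yaw": 0, "jaw": 255}
    - {"offset": [0, 0.007, 0], "yaw": 0, "jaw": 255}

```text
clock: 8.82
position: [0.5571, 0.2455, 0.1548]
ee_rot: [0.704, -0.079, 0.077, -0.702]
ft_force: [0.7, -0.1, -1.9]
grip_width: 0.162
```

Call:
move_arm:
  increments:
    - {"offset": [0, 0.001, 0], "yaw": 0, "jaw": 255}
    - {"offset": [0, 0.0015, 0], "yaw": 0, "jaw": 255}
    - {"offset": [0, 0.002, 0], "yaw": 0, "jaw": 255}
    - {"offset": [0, 0.002, 0], "yaw": 0, "jaw": 255}

```text
clock: 9.15
position: [0.5576, 0.2456, 0.1543]
ee_rot: [0.703, -0.078, 0.077, -0.702]
ft_force: [-3.2, -2.5, 9.7]
grip_width: 0.162
```

The reaction force shows it seated at TCP z≈0.154. I'll ease off and open slowly.

Call:
move_arm:
  increments:
    - {"offset": [0, 0, 0], "yaw": 0, "jaw": 255}
    - {"offset": [0, -0.0005, 0], "yaw": 0, "jaw": 215}
    - {"offset": [0, -0.0005, 0], "yaw": 0, "jaw": 200}
    - {"offset": [0, -0.0005, 0], "yaw": 0, "jaw": 180}
    - {"offset": [0, -0.0005, 0], "yaw": 0, "jaw": 140}
    - {"offset": [0, -0.0005, 0], "yaw": 0, "jaw": 60}
    - {"offset": [0, -0.0005, 0], "yaw": 0, "jaw": 0}
    - {"offset": [0, -0.0005, 0], "yaw": 0, "jaw": 0}
    - {"offset": [0, -0.0005, 0], "yaw": 0, "jaw": 0}
  squeeze: 20

```text
clock: 9.9
position: [0.5576, 0.2456, 0.1548]
ee_rot: [0.703, -0.078, 0.077, -0.702]
ft_force: [0.6, 0.3, -0.2]
grip_width: 0.979
```

Call:
move_arm:
  increments:
    - {"offset": [0, -0.02, 0], "yaw": 0, "jaw": 0}
    - {"offset": [0, -0.05, 0], "yaw": 0, "jaw": 0}
    - {"offset": [-0.01, -0.08, 0], "yaw": 0, "jaw": 0}
    - {"offset": [-0.02, -0.1, 0], "yaw": 0, "jaw": 0}
    - {"offset": [-0.02, -0.1, 0], "yaw": 0, "jaw": 0}

```text
clock: 10.32
position: [0.5388, 0.2515, 0.2598]
ee_rot: [-0.701, 0.076, -0.079, 0.704]
ft_force: [-0.3, -0.1, 0.8]
grip_width: 0.998
```

```bash
python3 - <<'E'
from h import *
to([.5575,.246,.127])
c=shot('wrist');A=cloud(c);P=A.reshape(-1,3);save(c,'w4.png')
m=np.hypot(P[:,0]-.5575,P[:,1]-.246)<.06
for lo,hi in ((.102,.112),(.128,.137),(.152,.162)):
    Q=P[m&(P[:,2]>lo)&(P[:,2]<hi)]; print(lo,len(Q),np.median(Q,0),(Q.min(0)+Q.max(0))/2,np.ptp(Q,0))
Q=P[m&(P[:,2]>.102)&(P[:,2]<.112)]
print('plane',np.linalg.lstsq(np.c_[Q[:,:2]-[.5575,.246],np.ones(len(Q))],Q[:,2],rcond=None)[0])
c=shot('side');save(c,'s3.png',(240,100,340,220),5)
E
```

```text
t 10.32 pos [0.5388 0.2515 0.2598] grip 0.9979821413216013 F [-0.2939 -0.0539  0.794 ]
axes x [ 0.976  -0.218   0.0025] y [ 0.0033  0.0037 -1.    ] z [0.218  0.9759 0.0044]
offset [ 0.0191  0.1328 -0.0018]
0.102 5478 [0.5499 0.2478 0.1065] [0.558 0.245 0.107] [0.0963 0.0964 0.01  ]
0.128 876 [0.5531 0.2474 0.1322] [0.5577 0.2451 0.1325] [0.0392 0.0391 0.009 ]
0.152 269 [0.5568 0.2453 0.1562] [0.5576 0.245  0.1551] [0.0148 0.0154 0.006 ]
plane [0.0024 0.003  0.1065]
```

View pics/s3.png

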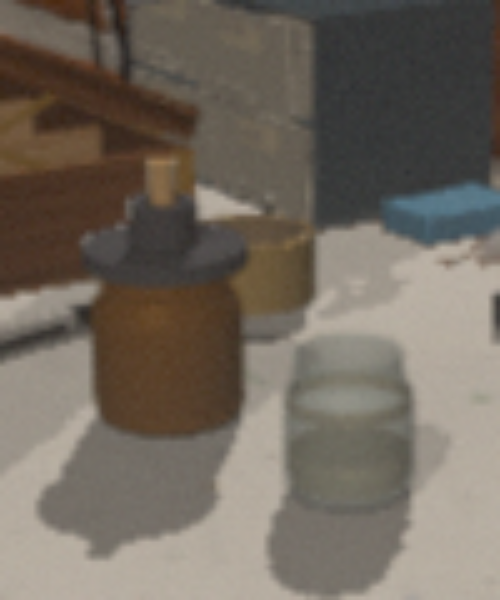

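The crop shows both lids level on the brown jar (crop (165,245)), with knob, collar and plate heights at 0.157, 0.133 and 0.107, so the inner lid is home. Next is the collar grip.

Call:
move_arm:
  increments:
    - {"offset": [0.012, 0.005, -0.001], "yaw": 0, "jaw": 0}
    - {"offset": [0.0195, 0.03, -0.002], "yaw": 0, "jaw": 0}
    - {"offset": [0.0195, 0.065, -0.0025], "yaw": 0, "jaw": 0}
    - {"offset": [0.0195, 0.095, -0.0025], "yaw": 0, "jaw": 0}
    - {"offset": [0.0195, 0.12, -0.0025], "yaw": 0, "jaw": 0}
    - {"offset": [0.0195, 0.13, -0.0025], "yaw": 0, "jaw": 0}
    - {"offset": [0.0195, 0.133, -0.0025], "yaw": 0, "jaw": 0}
    - {"offset": [0.0195, 0.133, -0.0025], "yaw": 0, "jaw": 0}

```text
clock: 11.08
position: [0.557, 0.2432, 0.1218]
ee_rot: [0.703, -0.078, 0.077, -0.702]
ft_force: [0.8, -0.3, 0.2]
grip_width: 0.998
```

```bash
python3 - <<'E'
from h import *
to([.5577,.2451,.126])
E
```

```text
t 11.08 pos [0.557  0.2432 0.1218] grip 0.9979279462602425 F [ 0.8296 -0.3043  0.2087]
axes x [ 0.9758 -0.2188 -0.0014] y [-0.0016 -0.0008 -1.    ] z [ 0.2188  0.9758 -0.0011]
offset [ 0.0003 -0.0042  0.002 ]
```

Call:
move_arm:
  increments:
    - {"offset": [0, -0.004, 0.002], "yaw": 0, "jaw": 0}
    - {"offset": [0, -0.004, 0.002], "yaw": 0, "jaw": 60}
    - {"offset": [0, -0.004, 0.002], "yaw": 0, "jaw": 100}
    - {"offset": [0, -0.004, 0.002], "yaw": 0, "jaw": 100}
  squeeze: 30

```text
clock: 11.42
position: [0.5579, 0.2455, 0.1269]
ee_rot: [-0.703, 0.078, -0.078, 0.703]
ft_force: [0.1, 0.6, 0.4]
grip_width: 0.614
```

```bash
python3 - <<'E'
from h import *
to([.5577,.2451,.126])
E
```

```text
t 11.42 pos [0.5579 0.2455 0.1269] grip 0.6144444889951727 F [0.14   0.567  0.4121]
axes x [ 0.9758 -0.2186 -0.0001] y [-0.0001  0.0003 -1.    ] z [0.2186 0.9758 0.0003]
offset [-0.0002  0.0009 -0.0004]
```

Well centred. Closing on the collar.

Call:
move_arm:
  increments:
    - {"offset": [0, 0, 0], "yaw": 0, "jaw": 130}
    - {"offset": [0, 0, 0], "yaw": 0, "jaw": 150}
    - {"offset": [0, 0, 0], "yaw": 0, "jaw": 255}
    - {"offset": [0, 0, 0], "yaw": 0, "jaw": 255}
    - {"offset": [0, 0, 0], "yaw": 0, "jaw": 255}
    - {"offset": [0, 0, 0], "yaw": 0, "jaw": 255}
  squeeze: 40

```text
clock: 11.92
position: [0.5582, 0.2458, 0.1277]
ee_rot: [-0.702, 0.078, -0.078, 0.703]
ft_force: [-1.0, 0.6, 6.6]
grip_width: 0.451
```

Call:
move_arm:
  increments:
    - {"offset": [0, -0.003, 0], "yaw": 0, "jaw": 255}
    - {"offset": [0, -0.008, 0], "yaw": 0, "jaw": 255}
    - {"offset": [0, -0.013, 0], "yaw": 0, "jaw": 255}
    - {"offset": [0, -0.018, 0], "yaw": 0, "jaw": 255}
    - {"offset": [0, -0.023, 0], "yaw": 0, "jaw": 255}
    - {"offset": [0, -0.028, 0], "yaw": 0, "jaw": 255}
    - {"offset": [0, -0.03, 0], "yaw": 0, "jaw": 255}

```text
clock: 12.5
position: [0.5585, 0.2458, 0.1587]
ee_rot: [-0.702, 0.077, -0.078, 0.703]
ft_force: [0.3, 1.2, -1.0]
grip_width: 0.457
```

```bash
python3 - <<'E'
from h import *
to([.5577,.2451,.227])
c=shot('side');save(c,'s4.png',(240,100,340,220),5)
E
```

```text
t 12.5 pos [0.5585 0.2458 0.1587] grip 0.4571820196117694 F [ 0.2662  1.2017 -1.0433]
axes x [ 0.9758 -0.2186  0.0012] y [ 0.0016  0.0017 -1.    ] z [0.2186 0.9758 0.002 ]
offset [-0.0005 -0.0683 -0.0008]
```

View pics/s4.png

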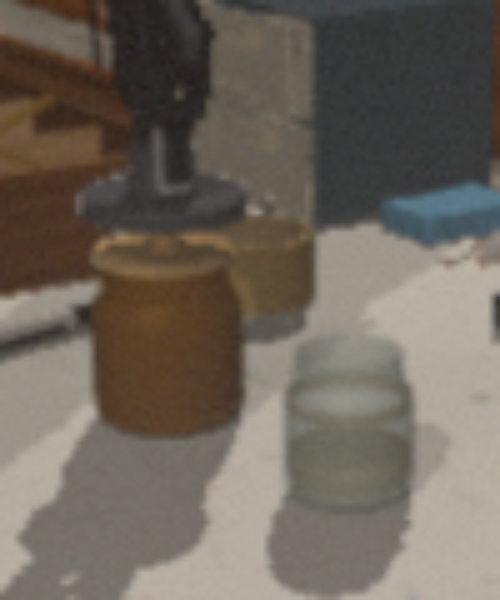

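The outer lid (crop (160,205)) is rising alone. The inner wooden flange stays on the jar (crop (165,250)). I'll raise it to about 10 cm.

Call:
move_arm:
  increments:
    - {"offset": [0, -0.01, -0.001], "yaw": 0, "jaw": 255}
    - {"offset": [0, -0.02, -0.001], "yaw": 0, "jaw": 255}
    - {"offset": [0, -0.03, -0.001], "yaw": 0, "jaw": 255}
    - {"offset": [0, -0.04, -0.001], "yaw": 0, "jaw": 255}
    - {"offset": [0, -0.05, -0.001], "yaw": 0, "jaw": 255}
    - {"offset": [0, -0.06, -0.001], "yaw": 0, "jaw": 255}
    - {"offset": [0, -0.068, -0.001], "yaw": 0, "jaw": 255}
    - {"offset": [0, -0.072, -0.001], "yaw": 0, "jaw": 255}
    - {"offset": [0, -0.072, -0.001], "yaw": 0, "jaw": 255}
    - {"offset": [0, -0.072, -0.001], "yaw": 0, "jaw": 255}

```text
clock: 13.38
position: [0.5582, 0.2448, 0.2306]
ee_rot: [-0.702, 0.077, -0.078, 0.704]
ft_force: [-0.4, 0.2, -1.8]
grip_width: 0.457
```

```bash
python3 - <<'E'
from h import *
to([.5577,.2451,.227])
c=shot('side');save(c,'s5.png',(230,60,350,220),3.7);P=cloud(c)[100:180,250:310].reshape(-1,3)
m=np.hypot(P[:,0]-.5575,P[:,1]-.246)<.06
for lo,hi in ((.098,.105),(.108,.138),(.145,.16),(.19,.205),(.205,.215)):
    Q=P[m&(P[:,2]>lo)&(P[:,2]<hi)]
    if len(Q): print(lo,len(Q),np.median(Q,0),Q.min(0),Q.max(0))
E
```

```text
t 13.38 pos [0.5582 0.2448 0.2306] grip 0.4568442713888926 F [-0.3884  0.1898 -1.824 ]
axes x [ 0.9758 -0.2186  0.0012] y [ 0.0016  0.0018 -1.    ] z [0.2186 0.9758 0.0021]
offset [-0.0005  0.0036  0.0002]
0.098 209 [0.5506 0.236  0.1018] [0.5173 0.2004 0.0981] [0.6009 0.2857 0.1047]
0.108 54 [0.5555 0.2411 0.1234] [0.5497 0.2356 0.1085] [0.5631 0.2498 0.1379]
0.145 25 [0.5553 0.2415 0.1509] [0.5497 0.236  0.1453] [0.5653 0.2517 0.1558]
0.19 106 [0.5349 0.2057 0.2008] [0.5097 0.1941 0.1961] [0.5949 0.2627 0.2047]
0.205 202 [0.5454 0.2273 0.2087] [0.5097 0.1966 0.2052] [0.6061 0.2908 0.215 ]
```

View pics/s5.png

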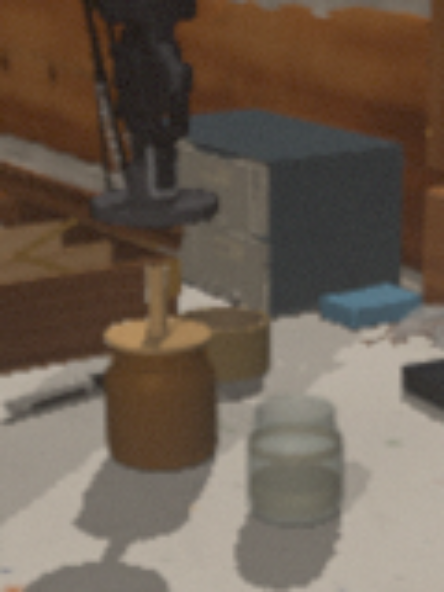

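The crop shows the inner lid seated (crop (158,335)) and the outer lid held level above the knob (crop (155,205)), its lower edge around z 0.20. Handing in.

```bash
python3 - <<'E'
from h import *
print(manip.get_obs()['joint_velocities']); print(manip.hand_in())
E
```

```text
[-0.0016  0.0053 -0.0008  0.0049  0.0019  0.0009  0.0007]
the job is handed in; nothing more can be done
None
```

The wide jar is closed with its inner lid, and the gripper is holding the outer lid level about 10 cm above where it sat. I handed the job in at about 13.5 s; `hand_in` gives no verdict.

- **Closing the jar:** I picked up both lids by the wooden knob and lowered them into the mouth until the rim pushed back with about 12 N, then let go. The depth image then showed the plate level to about 0.2° and every height as it should be when fully home. The knob was within about 1.5 mm of my measured mouth centre.
- **Lifting the outer lid:** I gripped it by the collar and raised it straight up; the pictures show the inner lid staying in the jar.
- **Final check:** The inner lid's flange top measured about 0.102–0.103 m and its knob tip about 0.156 m, matching fully home. The outer lid's lower edge is at about 0.20 m, clear of the knob, and the arm is still. The wide and narrow jars look unmoved in the last crop. I didn't picture the closed jar and the tube again at the end, but the arm never went near them.

No check failed. The TCP readings differed from the commanded position by up to about 3 mm before settling, and I corrected for that on the way.

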